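# Part the nested hose adapters and rack them by size

### The job

The extractor's hose-adapter sleeves have been left jammed inside one another in two nests. Prise every nest apart - hooking the largest sleeve's flange under the lips of the parting fork holds it down while you pull the inner ones out - and push each sleeve, upright and flange down, fully home on the rack's spigot of its own size, equal sleeves stacked one on the other. Some nests lack a sleeve or two; leave the paints and other things on the bench where they are.

Things in the scene. Friction and masses are not known exactly. Their poses are not given: they have to be found in the camera images.
- small_1: Small aluminium sleeve of nest 1: upright open tube, 6 mm thick flange round its foot, 82 mm high, 20 mm bore, 26 mm body, 36 mm flange, 36 mm rib at 28 mm, 70 g. A seal round the flange grips a medium sleeve's bore: 3 to 8 N pull it out. May be absent. All sleeves of a nest start concentric, standing on the worktop. Origin: centre of the underside, z up.
- medium_1: Medium aluminium sleeve of nest 1: upright open tube, 6 mm thick flange round its foot, 60 mm high, 38 mm bore, 44 mm body, 56 mm flange, 56 mm rib at 28 mm, 100 g. A seal round the flange grips a large sleeve's bore: 10 to 20 N pull it out. May be absent. All sleeves of a nest start concentric, standing on the worktop. Origin: centre of the underside, z up.
- large_1: Large aluminium sleeve of nest 1: upright open tube, 6 mm thick flange round its foot, 36 mm high, 58 mm bore, 64 mm body, 80 mm flange diameter, 140 g. No seal; always present. All sleeves of a nest start concentric, standing on the worktop. Origin: centre of the underside, z up.
- small_2: Small aluminium sleeve of nest 2: upright open tube, 6 mm thick flange round its foot, 82 mm high, 20 mm bore, 26 mm body, 36 mm flange, 36 mm rib at 28 mm, 70 g. A seal round the flange grips a medium sleeve's bore: 3 to 8 N pull it out. May be absent. All sleeves of a nest start concentric, standing on the worktop. Origin: centre of the underside, z up.
- medium_2: Medium aluminium sleeve of nest 2: upright open tube, 6 mm thick flange round its foot, 60 mm high, 38 mm bore, 44 mm body, 56 mm flange, 56 mm rib at 28 mm, 100 g. A seal round the flange grips a large sleeve's bore: 10 to 20 N pull it out. May be absent. All sleeves of a nest start concentric, standing on the worktop. Origin: centre of the underside, z up.
- large_2: Large aluminium sleeve of nest 2: upright open tube, 6 mm thick flange round its foot, 36 mm high, 58 mm bore, 64 mm body, 80 mm flange diameter, 140 g. No seal; always present. All sleeves of a nest start concentric, standing on the worktop. Origin: centre of the underside, z up.
- fork: Parting fork fixed to the worktop, dark steel, 110 mm wide, 16 mm high, a slot open to its own +x. Lips (underside at 10 mm, top at 16 mm; edges 35.5 mm either side of its x axis, 36 mm behind the origin) reach over a large sleeve's flange and hold it down; its body passes between them. Origin: on the worktop, where a large sleeve's centre stands when in (4 mm behind to 6 mm in front serves).
- fork_mouth (a point): Point on the worktop 75 mm in front of the fork's origin along the fork's +x (same axes as the fork): a large sleeve centred here is clear of the lips, which run from x = -60 to +22 mm of the fork, with flared tips to +41 mm. Medium and small flanges slip up through the slot.
- rack: Storage rack fixed to the worktop: plywood board 90 mm (x) by 235 mm (y, from -127.5 to +107.5 mm), 12 mm thick, with three black upright spigots in a row along its y. Origin: on the worktop under the medium spigot.
- spigot_small (a point): Foot of the small spigot, on the board's top face (12 mm above the worktop) at x = 0, y = +66 mm of the rack, z up: 16 mm diameter, 110 mm high, its last 12 mm a cone. Takes the small sleeves, 2 mm to spare all round; a second one stacks on the first.
- spigot_medium (a point): Foot of the medium spigot, on the board's top face (12 mm above the worktop) at x = 0, y = 0 mm of the rack, z up: 34 mm diameter, 86 mm high, its last 12 mm a cone. Takes the medium sleeves, 2 mm to spare all round; a second one stacks on the first.
- spigot_large (a point): Foot of the large spigot, on the board's top face (12 mm above the worktop) at x = 0, y = -84 mm of the rack, z up: 54 mm diameter, 60 mm high, its last 12 mm a cone. Takes the large sleeves, 2 mm to spare all round; a second one stacks on the first.
- rubber_block: Bystander: loose worn putty-white eraser, 22 x 42 x 12 mm. Origin: centre of its underside.
There are look-alikes about, which are no part of the job. What is shaped like the small_1 but orange or red is not meant.

How it is judged (in metres and radians):
At the end, for the whole second after the job is handed in: Every sleeve present stands on the spigot of its own size: centred within 6 mm, upright within 0.12 rad, flange down, its foot within 4 mm of the board's face or of the height of the one equal sleeve beneath it, at rest and released (horizontal distance between each of small_1, small_2 and spigot_small below 0.006 m and (z of small_1 in the frame of spigot_small between -0.004 and 0.004 m or z of small_1 in the frame of spigot_small between 0.078 and 0.086 m) and angle between each of small_1, medium_1, large_1, small_2, medium_2, large_2's own z axis and vertical below 0.12 rad and linear speed of each of small_1, medium_1, large_1, small_2, medium_2, large_2 below 0.02 m/s and horizontal distance between each of medium_1, medium_2 and spigot_medium below 0.006 m and (z of medium_1 in the frame of spigot_medium between -0.004 and 0.004 m or z of medium_1 in the frame of spigot_medium between 0.056 and 0.064 m) and horizontal distance between each of large_1, large_2 and spigot_large below 0.006 m and (z of large_1 in the frame of spigot_large between -0.004 and 0.004 m or z of large_1 in the frame of spigot_large between 0.032 and 0.04 m) and (z of small_2 in the frame of spigot_small between -0.004 and 0.004 m or z of small_2 in the frame of spigot_small between 0.078 and 0.086 m) and (z of medium_2 in the frame of spigot_medium between -0.004 and 0.004 m or z of medium_2 in the frame of spigot_medium between 0.056 and 0.064 m) and (z of large_2 in the frame of spigot_large between -0.004 and 0.004 m or z of large_2 in the frame of spigot_large between 0.032 and 0.04 m)); the robot touches nothing.
It fails at once if the rubber block was shifted more than 40 mm (distance of rubber_block from where it was at the start of the episode above 0.04 m).
Of medium_1, medium_2, small_1, small_2 only 3 to 4 are there at a start; the rules pass over those that are not, and their reading is None.
At some moment in a run one of large_1, large_2 may be knocked a few centimetres aside while the robot is not near it.
It also fails if it takes over 208 s, if anything falls off the work surface, if the arm or the gripper's body presses on something with over 40 N, if the wrist force passes 120 N, or if a joint passes its speed limit or range.

### The arm

A 6-joint arm with a two-finger parallel gripper is mounted at the origin on the work surface; the furniture and walls round the work are solid. World frame = base frame: x ahead of the robot, y to its left, z up, the work surface at z = 0. Lengths are in m, angles in degrees, forces in N, time in s.
With the tool pointing down it reaches from about 0.375 to 0.9 m from the base axis. Payload 3.1 kg.
Tool frame: the origin (TCP) lies on the centre line of the jaws, within the pads' length; the fingertips stand 25 mm ahead of it and the grasp point (between the pads) lies 6 mm ahead of it; y points along the fingers, x is the direction in which the jaws open and shut, and the axes are right-handed (so a half turn about y gives the same grasp; the last joint's range is limited). The gripper opens to 87 mm and grips with 3 to 60 N. Pads are 19 mm wide; open, the fingers measure 117 mm over their backs; the gripper's body (75 mm by 190 mm) begins 51 mm behind the grasp point.
Start: joints at [-73.768, 30.224, 82.088, -0, 67.689, -10.227], TCP at [0.278, -0.559, 0.248] pointing down, gripper open.
Joint ranges: [-176.69, 176.69], [-43.24, 126.21], [12.49, 139.97], [-82, 262], [0, 151.66], [-163.58, 163.58]. Speed limits (degrees/s): [159.86, 159.86, 180, 180, 180, 180].

### API

Orientations are given as a 3x3 rotation matrix whose columns are the frame's x, y, z axes.
In Python, from rig import * gives the robot as it stands.
- The arm moves only by the tool play_rows, never from a script. Its argument "commands" is a list of rows, each a list of 2 entries, a list of its own where there are three numbers: the shift along the world's x, y, z in m, then the turn, a rotation vector about the world's x, y, z in rad. A call has 1 to 10 rows; each row is the pose to reach, as a shift and turn from the pose commanded when the call began; what a row does not reach only later rows make up. A row lasts 1/8 s, in which the tool goes at most 62.5 mm and 10.7 degrees, less where a joint would pass 70% of its speed; a pose out of reach is approached as far as the arm can. A call with a gripper value outside its range is refused whole. "gripper" is the finger opening in m, from 0 to 0.087, set as the call begins (left out, the last holds). The fingers move at their own pace and stop on an object; the grip force is fixed at half the most. Time passes only in rows, so rows that repeat a pose let the fingers close. It gives the time, the measured TCP pose, the force and the opening at its end, in the units of the state.
- read_state(): the state, without advancing time (a new reading comes with each control period).
- capture(name): name is "scene" or "top" or "wrist"; returns a dict with "frame" (384x512x3 uint8, red, green, blue), "depth" (384x512 float32, m along the optical axis (not along the pixel's ray), 0 where there is no reading), "mtx" (3x3 intrinsics, pixels), "cam_to_world" (4x4, takes a point from camera to world coordinates); the wrist camera has in their place "hand_eye" (4x4, takes a point from camera to tool coordinates, whose origin is the TCP and whose axes are the tool frame's). Camera axes: x right, y down, z forward; pixel columns grow to the right and rows downward; lengths in m; the calibration is good to about 2 mm. A picture is of the moment at which its call begins: read the wrist's pose just before it.
- hand_in(): hands the job in, once; it reports no verdict.
The state is a dict: "time_s": time; "joint_positions": joint angles; "qvel": joint speeds; "tau": joint torques, N m; "position": TCP position; "tcp_rot": TCP orientation; "force": force on the tool from outside, world axes, zero at the start; "moment": the same for the moment, N m; "opening": opening from 0.0 (shut) to 1.0 (fully open).
Only numpy, scipy, OpenCV 4.12 (cv2) and the standard library are available. Lean on these libraries where they do the work, as an engineer would, in place of code of your own. Each camera call takes 0.05 s, during which the arm holds its last target. There are 200 camera calls.

## Working session

There is one attempt and no reset: what is moved stays moved. The work goes in short steps, Python scripts to look and compute and a tool call to move; the robot and the scene stay as the last step left them, time stands still between calls to the robot, and variables do not carry over. Pictures are saved under pics/ and viewed, about 12 in all and at most 16, crops included, and the job is handed in when it is done.

Besides the shell and the picture viewer there is one more tool, called after "Request:" as a command line: name --argument value ..., lists and objects as JSON in quotes. play_rows: Moves the arm, as the interface text tells. Its arguments: {"type":"object","properties":{"commands":{"type":"array"},"gripper":{"type":"number"}},"required":["commands"]}

```bash
ls; mkdir -p pics; cat > h.py <<'E'
from rig import *
import numpy as np, cv2
def cap(n,f=None):
    s=read_state(); c=capture(n)
    if n=='wrist':
        T=np.eye(4);T[:3,:3]=np.array(s['tcp_rot']);T[:3,3]=s['position'];c['cam_to_world']=T@np.array(c['hand_eye'])
    if f: cv2.imwrite('pics/'+f+'.png',c['frame'][:,:,::-1])
    return c
def cloud(c):
    d=c['depth'];K=np.array(c['mtx']);v,u=np.indices(d.shape)
    p=np.stack([(u-K[0,2])*d/K[0,0],(v-K[1,2])*d/K[1,1],d],-1)
    M=np.array(c['cam_to_world']); P=p@M[:3,:3].T+M[:3,3]; P[d==0]=np.nan
    return P
def ray(c,u,v,z):
    K=np.array(c['mtx']);M=np.array(c['cam_to_world'])
    r=M[:3,:3]@np.array([(u-K[0,2])/K[0,0],(v-K[1,2])/K[1,1],1]);o=M[:3,3]
    return o+r*(z-o[2])/r[2]
E
python3 - <<'E'
from h import *
a=cap('scene','s1');b=cap('top','t1')
s=read_state();print(s)
np.savez('c1.npz',s=cloud(a),t=cloud(b))
print(np.array(a['cam_to_world']).round(3),np.array(b['cam_to_world']).round(3),a['mtx'])
E
```

```text
pics
{'time_s': 0.1, 'joint_positions': array([-7.37678357e+01,  3.02740488e+01,  8.21481578e+01, -1.34996880e-04,
        6.76890846e+01, -1.02246591e+01]), 'qvel': array([ 0.13720184, -0.13602719, -0.15511567,  0.05587344,  0.07703696,
       -0.01977019]), 'tau': array([-8.58363746e-04, -4.40985453e+01, -1.77150428e+01,  6.34462922e-02,
        5.33335574e-02, -4.92866479e-05]), 'position': array([ 0.27833283, -0.55893161,  0.24666997]), 'tcp_rot': array([[ 4.45523569e-01, -5.45051028e-04,  8.95270044e-01],
       [-8.95268169e-01,  1.86435656e-03,  4.45523771e-01],
       [-1.91193577e-03, -9.99998114e-01,  3.42647952e-04]]), 'force': array([-0.05268741, -0.71623786,  0.31912025]), 'moment': array([0.02145451, 0.02499859, 0.03642063]), 'opening': 0.9977717170636149}
[[ 0.73  -0.294  0.617  0.021]
 [-0.683 -0.331  0.651 -0.576]
 [ 0.013 -0.896 -0.443  0.421]
 [ 0.     0.     0.     1.   ]] [[-0.002 -0.986  0.169  0.389]
 [-0.999  0.008  0.034 -0.033]
 [-0.035 -0.169 -0.985  0.87 ]
 [ 0.     0.     0.     1.   ]] [[451.12654835   0.         253.15553044]
 [  0.         451.12654835 184.69403662]
 [  0.           0.           1.        ]]
```

View pics/s1.png

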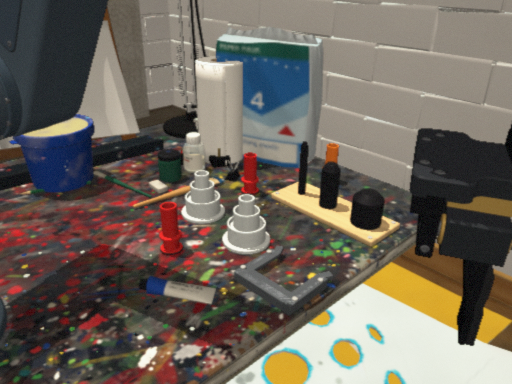

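View pics/t1.png

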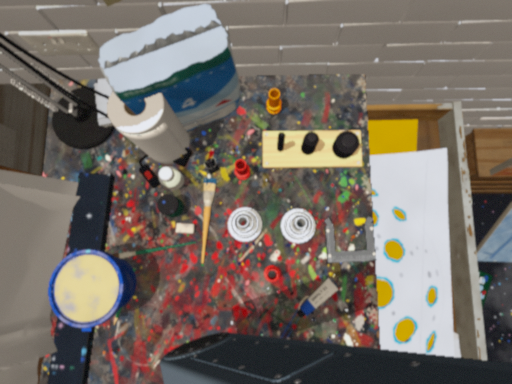

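Scene: nests at scene px (203,200) and (246,228); top px (245,223) and (298,226). The fork is at top (350,240), opening towards image-up. The rack is at top (312,148), and the eraser probably at top (184,228). Look-alikes to avoid: red sleeves at top (242,170) and (273,273), orange at (274,100). Next, one close crop plus measurements.

```bash
python3 - <<'E'
from h import *
z=np.load('c1.npz');t=z['t'];s=z['s']
im=cv2.imread('pics/s1.png');tm=cv2.imread('pics/t1.png')
a=cv2.resize(im[130:310,130:400],None,fx=2.9,fy=2.9,interpolation=2)
cv2.imwrite('pics/crop1.png',a)
for n,(u,v) in dict(n1=(245,223),n2=(298,226)).items():
  w=t[v-22:v+22,u-22:u+22].reshape(-1,3)
  print(n,u,v)
  for lo,hi in((.002,.01),(.028,.042),(.054,.066),(.074,.09)):
    q=w[(w[:,2]>lo)&(w[:,2]<hi)]
    if len(q)>5:
      (c,r)=cv2.minEnclosingCircle(q[:,:2].astype(np.float32)); print(lo,len(q),np.array(c).round(4),r.__round__(4),q[:,2].mean().round(4))
# rack: board height points
w=t[120:180,255:370].reshape(-1,3)
q=w[(w[:,2]>.007)&(w[:,2]<.017)];print('board',cv2.minAreaRect(q[:,:2].astype(np.float32)))
for lo,hi in((.068,.076),(.094,.102),(.115,.126)):
  q=w[(w[:,2]>lo)&(w[:,2]<hi)];print('spig',lo,len(q),np.nanmean(q,0).round(4))
  if len(q)>5:print(cv2.minEnclosingCircle(q[:,:2].astype(np.float32)))
w=t[200:275,318:380].reshape(-1,3)
q=w[(w[:,2]>.011)&(w[:,2]<.021)];print('fork',len(q),cv2.minAreaRect(q[:,:2].astype(np.float32)))
np.set_printoptions(suppress=True)
print(cv2.boxPoints(cv2.minAreaRect(q[:,:2].astype(np.float32))).round(4))
for u,v in((184,228),(242,170),(273,273),(274,100),(170,205)): print(u,v,t[v,u].round(3))
E
```

```text
n1 245 223
0.002 623 [0.4628 0.0212] 0.0703 0.0047
0.028 347 [0.4595 0.0203] 0.0318 0.0337
0.054 96 [0.4597 0.0199] 0.0218 0.0607
0.074 54 [0.4597 0.0199] 0.0127 0.0824
n2 298 226
0.002 646 [ 0.4557 -0.1033] 0.0698 0.0048
0.028 362 [ 0.4558 -0.1035] 0.032 0.0337
0.054 111 [ 0.4555 -0.1033] 0.0219 0.0603
0.074 60 [ 0.4552 -0.1032] 0.0128 0.0823
board ((0.643956184387207, -0.1406877040863037), (0.23358413577079773, 0.10085729509592056), 89.82241821289062)
spig 0.068 269 [ 0.6371 -0.2027  0.0723]
((0.6374173760414124, -0.14618033170700073), 0.08822335302829742)
spig 0.094 108 [ 0.6375 -0.1242  0.0984]
((0.6376927495002747, -0.09961924701929092), 0.04243246093392372)
spig 0.115 29 [ 0.6384 -0.0641  0.1192]
((0.6390091180801392, -0.06441928446292877), 0.00637993635609746)
fork 1040 ((0.42337343096733093, -0.22032958269119263), (0.09943804889917374, 0.10959232598543167), 2.6899404525756836)
[[ 0.3711 -0.1679]
 [ 0.3763 -0.2774]
 [ 0.4756 -0.2727]
 [ 0.4705 -0.1633]]
184 228 [0.45  0.161 0.01 ]
242 170 [0.571 0.022 0.078]
273 273 [ 0.347 -0.045 -0.001]
274 100 [ 0.735 -0.05   0.073]
170 205 [0.498 0.184 0.058]
```

View pics/crop1.png

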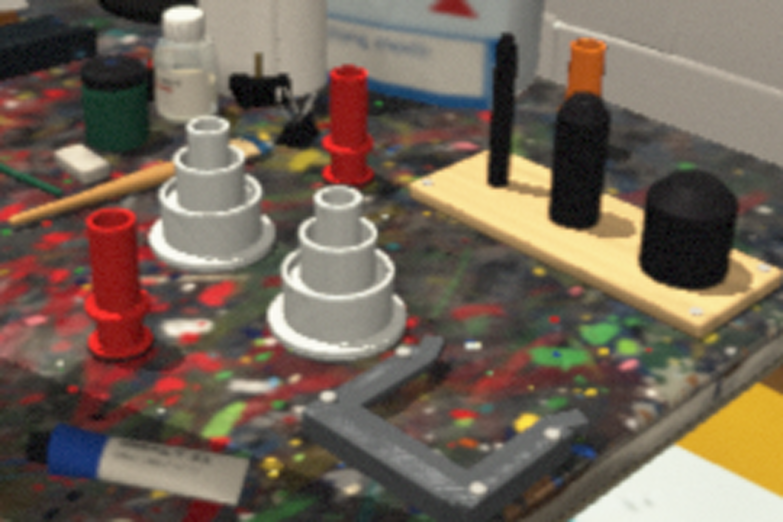

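Both nests are full: three tiers each, with tops at 34, 60 and 82 mm. I choose nest 2 (the right one) first because it is nearer the fork, and will move above it.

Request:
play_rows --commands '[[[0.177, 0.455, 0], [0, 0, 1.109]], [[0.177, 0.455, 0], [0, 0, 1.109]], [[0.177, 0.455, 0], [0, 0, 1.109]], [[0.177, 0.455, 0], [0, 0, 1.109]], [[0.177, 0.455, 0], [0, 0, 1.109]], [[0.177, 0.455, 0], [0, 0, 1.109]], [[0.177, 0.455, 0], [0, 0, 1.109]], [[0.177, 0.455, 0], [0, 0, 1.109]], [[0.177, 0.455, 0], [0, 0, 1.109]], [[0.177, 0.455, 0], [0, 0, 1.109]]]' --gripper 0.065

```text
time_s: 1.35
position: [0.4554, -0.1047, 0.2474]
tcp_rot: [[1.0, -0.0, -0.001], [0.001, -0.0, 1.0], [-0.0, -1.0, -0.0]]
force: [-0.0, -0.7, -0.0]
opening: 0.748
```

```bash
python3 - <<'E'
from h import *
s=read_state();print(s['time_s'],s['position'],np.array(s['tcp_rot']).round(3),s['opening'],s['joint_positions'])
a=cap('wrist','w1'); P=cloud(a);np.save('w1.npy',P)
def tops(P,boxes):
  for n,x0,x1,y0,y1,lo,hi in boxes:
    w=P.reshape(-1,3);q=w[(w[:,0]>x0)&(w[:,0]<x1)&(w[:,1]>y0)&(w[:,1]<y1)&(w[:,2]>lo)&(w[:,2]<hi)]
    if len(q)>5:
      c,r=cv2.minEnclosingCircle(q[:,:2].astype(np.float32));print(n,len(q),np.array(c).round(4),round(r,4))
B=[('small',.42,.5,-.15,-.06,.078,.088),('med',.42,.5,-.15,-.06,.056,.065),('large',.41,.5,-.15,-.06,.03,.04)]
print('wrist');tops(P,B)
S=[('ss',.6,.68,-.09,-.04,.116,.13),('sm',.6,.68,-.16,-.1,.090,.104),('sl',.6,.68,-.25,-.17,.064,.078),('sl2',.6,.68,-.25,-.17,.069,.078)]
b=cap('top','t2');T=cloud(b);print('top');tops(T,B+S)
print('scene');tops(np.load('c1.npz')['s'],B+S)
print('top-old');tops(np.load('c1.npz')['t'],S)
E
```

```text
1.35 [ 0.45538008 -0.10467592  0.24739351] [[ 1.    -0.    -0.001]
 [ 0.001 -0.     1.   ]
 [-0.    -1.    -0.   ]] 0.747899087377682 [-2.66677954e+01  1.81458134e+01  1.04016787e+02 -3.82845752e-02
  5.78491899e+01 -2.66996791e+01]
wrist
small 290 [ 0.4543 -0.1026] 0.013
med 512 [ 0.4544 -0.1026] 0.022
large 1134 [ 0.4545 -0.1025] 0.032
top
med 22 [ 0.455  -0.0878] 0.0142
large 99 [ 0.4582 -0.085 ] 0.0252
ss 23 [ 0.6354 -0.0664] 0.004
sm 10 [ 0.6326 -0.1412] 0.0087
sl 102 [ 0.6479 -0.2186] 0.0209
sl2 65 [ 0.6438 -0.2184] 0.0169
scene
small 85 [ 0.4547 -0.1048] 0.0146
med 187 [ 0.4529 -0.1043] 0.0228
large 354 [ 0.4539 -0.1058] 0.0329
ss 16 [ 0.6367 -0.0654] 0.0049
sm 102 [ 0.6366 -0.1318] 0.0138
sl 270 [ 0.6353 -0.2161] 0.0227
sl2 155 [ 0.6362 -0.2157] 0.0174
top-old
ss 25 [ 0.6387 -0.0644] 0.0055
sm 145 [ 0.6384 -0.1295] 0.016
sl 360 [ 0.6374 -0.2132] 0.026
sl2 231 [ 0.6373 -0.2138] 0.0217
```

View pics/w1.png

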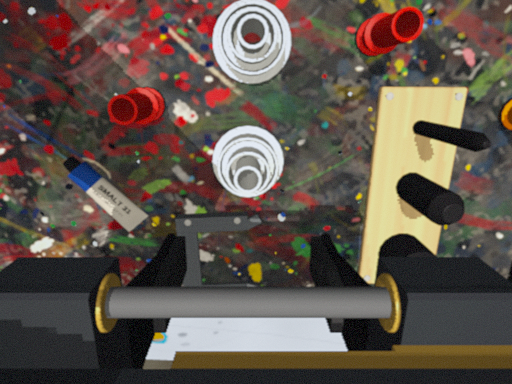

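The wrist view shows nest 2 at (248,165), nest 1 at (252,40), the fork at (215,250), and the rack on the right. The gripper's long side lies along the jaws. I descend onto medium_2's body.

Request:
play_rows --commands '[[[-0.001, 0.001, -0.05], [0, 0, 0]], [[-0.001, 0.001, -0.09], [0, 0, 0]], [[-0.001, 0.001, -0.12], [0, 0, 0]], [[-0.001, 0.001, -0.14], [0, 0, 0]], [[-0.001, 0.001, -0.155], [0, 0, 0]], [[-0.001, 0.001, -0.17], [0, 0, 0]], [[-0.001, 0.001, -0.178], [0, 0, 0]], [[-0.001, 0.001, -0.183], [0, 0, 0]], [[-0.001, 0.001, -0.183], [0, 0, 0]]]'

```text
time_s: 2.58
position: [0.4545, -0.1039, 0.0645]
tcp_rot: [[1.0, -0.0, 0.001], [-0.001, 0.0, 1.0], [-0.0, -1.0, 0.0]]
force: [-0.3, 0.5, 0.1]
opening: 0.748
```

Request:
play_rows --commands '[[[0, 0, 0], [0, 0, 0]], [[0, 0, 0], [0, 0, 0]], [[0, 0, 0], [0, 0, 0]], [[0, 0, 0], [0, 0, 0]], [[0, 0, 0], [0, 0, 0]], [[0, 0, 0], [0, 0, 0]]]' --gripper 0.035

```text
time_s: 3.32
position: [0.4548, -0.1036, 0.0648]
tcp_rot: [[1.0, 0.001, -0.0], [0.0, -0.0, 1.0], [0.001, -1.0, -0.0]]
force: [1.0, -0.7, 3.3]
opening: 0.518
```

```bash
python3 - <<'E'
from h import *
P=np.load('w1.npy').reshape(-1,3)
for n,x0,x1,y0,y1,lo,hi in [('ss',.6,.68,-.09,-.04,.116,.13),('sm',.6,.68,-.16,-.1,.090,.104),('sm2',.6,.68,-.16,-.1,.096,.104)]:
  q=P[(P[:,0]>x0)&(P[:,0]<x1)&(P[:,1]>y0)&(P[:,1]<y1)&(P[:,2]>lo)&(P[:,2]<hi)]
  c,r=cv2.minEnclosingCircle(q[:,:2].astype(np.float32));print(n,len(q),np.array(c).round(4),round(r,4),q[:,2].max())
q=P[(P[:,0]>.34)&(P[:,0]<.5)&(P[:,1]<-.15)&(P[:,1]>-.3)&(P[:,2]>.011)&(P[:,2]<.02)];print(len(q),q.min(0),q.max(0))
# fork edges: outer side (max y) by x, near tip & rear
for x in np.arange(.37,.49,.01):
  r=q[abs(q[:,0]-x)<.005]
  if len(r): print(x.round(3),r[:,1].min().round(4),r[:,1].max().round(4))
print(read_state()['position'],read_state()['opening'])
E
```

```text
ss 167 [ 0.6359 -0.0644] 0.0048 0.1236298765873623
sm 722 [ 0.6367 -0.1287] 0.0151 0.09984624982266216
sm2 403 [ 0.637 -0.129] 0.011 0.09984624982266216
2365 [ 0.3702456  -0.25958844  0.0110199 ] [ 0.47135371 -0.16210705  0.01987734]
0.37 -0.2573 -0.1666
0.38 -0.2578 -0.1664
0.39 -0.2579 -0.166
0.4 -0.2582 -0.1658
0.41 -0.2579 -0.1651
0.42 -0.2583 -0.1647
0.43 -0.2579 -0.1642
0.44 -0.2584 -0.1638
0.45 -0.2583 -0.1631
0.46 -0.258 -0.1621
0.47 -0.2596 -0.1624
[ 0.45479978 -0.10358977  0.06476543] 0.5183024150692906
```

Medium_2 is gripped (45 mm opening). Next: lift the nest, carry it to the fork mouth and lower it.

Request:
play_rows --commands '[[[0, 0, 0.015], [0, 0, 0]], [[0, 0, 0.03], [0, 0, 0]], [[0.02, -0.02, 0.03], [0, 0, 0]], [[0.045, -0.05, 0.03], [0, 0, 0]], [[0.058, -0.09, 0.03], [0, 0, 0]], [[0.058, -0.113, 0.03], [0, 0, 0]], [[0.058, -0.113, 0.02], [0, 0, 0]], [[0.058, -0.113, 0.01], [0, 0, 0]], [[0.058, -0.113, 0.004], [0, 0, 0]], [[0.058, -0.113, 0.001], [0, 0, 0]]]'

```text
time_s: 4.58
position: [0.5117, -0.2152, 0.0649]
tcp_rot: [[1.0, -0.002, -0.001], [0.001, 0.001, 1.0], [-0.002, -1.0, 0.001]]
force: [-1.6, 2.1, 4.1]
opening: 0.519
```

```bash
python3 - <<'E'
from h import *
s=read_state();print(s['position'],s['force'],s['opening'])
cap('wrist','w2');a=cap('scene','s2')
E
```

```text
[ 0.51174818 -0.21517482  0.06488384] [-1.63360505  2.13579802  4.11043458] 0.519430652608459
```

View pics/s2.png

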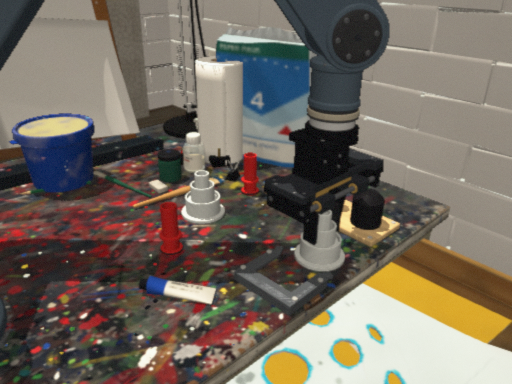

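The whole nest is standing at the mouth. I slide it in along the fork's axis.

Request:
play_rows --commands '[[[-0.012, -0.0005, 0], [0, 0, 0]], [[-0.024, -0.001, 0], [0, 0, 0]], [[-0.034, -0.0015, 0], [0, 0, 0]], [[-0.044, -0.002, 0], [0, 0, 0]], [[-0.054, -0.0025, 0], [0, 0, 0]], [[-0.062, -0.003, 0], [0, 0, 0]], [[-0.07, -0.0033, 0], [0, 0, 0]], [[-0.076, -0.0036, 0], [0, 0, 0]], [[-0.079, -0.0036, 0], [0, 0, 0]], [[-0.079, -0.0036, 0], [0, 0, 0]]]'

```text
time_s: 5.92
position: [0.4335, -0.2201, 0.0656]
tcp_rot: [[1.0, 0.0, 0.0], [-0.0, -0.0, 1.0], [0.0, -1.0, -0.0]]
force: [0.3, -0.0, -3.4]
opening: 0.52
```

```bash
python3 - <<'E'
from h import *
s=read_state();print(s['position'],s['force'],s['opening'])
a=cap('wrist','w3');b=cap('scene');i=b['frame'][180:330,200:400,::-1]
cv2.imwrite('pics/m3.png',np.hstack([a['frame'][:,:,::-1],cv2.resize(i,(512,384))])[:, :1024])
m=cv2.imread('pics/m3.png');cv2.imwrite('pics/m3.png',cv2.resize(m,(800,300)))
E
```

```text
[ 0.43345487 -0.22012259  0.06556176] [ 0.27570145 -0.01535097 -3.39962109] 0.5204519045746739
```

View pics/m3.png

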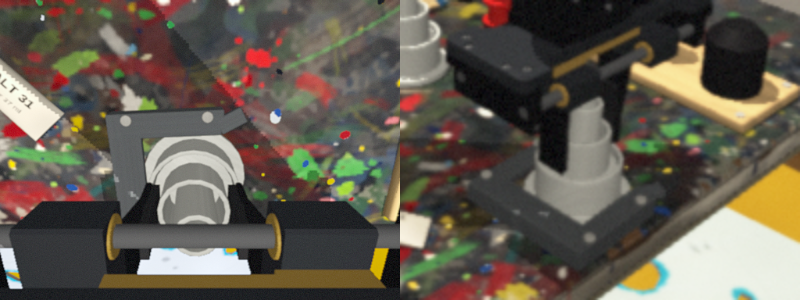

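The large flange is under the lips and the force is near zero. I release, rise, and grip small_2.

Request:
play_rows --commands '[[[0, 0, 0], [0, 0, 0]], [[0, 0, 0], [0, 0, 0]], [[0, 0, 0], [0, 0, 0]], [[0, 0, 0.01], [0, 0, 0]], [[0, 0, 0.02], [0, 0, 0]], [[0, 0, 0.023], [0, 0, 0]], [[0, 0, 0.023], [0, 0, 0]]]' --gripper 0.06

```text
time_s: 6.9
position: [0.4337, -0.2203, 0.0891]
tcp_rot: [[1.0, 0.001, 0.0], [-0.0, -0.001, 1.0], [0.001, -1.0, -0.001]]
force: [0.8, 0.3, -0.7]
opening: 0.686
```

Request:
play_rows --commands '[[[0, 0, 0], [0, 0, 0]], [[0, 0, 0], [0, 0, 0]], [[0, 0, 0], [0, 0, 0]], [[0, 0, 0], [0, 0, 0]], [[0, 0, 0], [0, 0, 0]], [[0, 0, 0], [0, 0, 0]], [[0, 0, 0], [0, 0, 0]]]' --gripper 0.015

```text
time_s: 7.78
position: [0.4335, -0.2201, 0.0885]
tcp_rot: [[1.0, -0.0, 0.0], [-0.0, 0.0, 1.0], [-0.0, -1.0, 0.0]]
force: [-0.4, -0.5, -0.4]
opening: 0.295
```

Request:
play_rows --commands '[[[0, 0, 0.004], [0, 0, 0]], [[0, 0, 0.01], [0, 0, 0]], [[0, 0, 0.02], [0, 0, 0]], [[0, 0, 0.04], [0, 0, 0]], [[0, 0, 0.06], [0, 0, 0]], [[0, 0, 0.08], [0, 0, 0]], [[0, 0, 0.1], [0, 0, 0]], [[0, 0, 0.13], [0, 0, 0]], [[0, 0, 0.16], [0, 0, 0]], [[0, 0, 0.16], [0, 0, 0]]]'

```text
time_s: 9.02
position: [0.4348, -0.2211, 0.2516]
tcp_rot: [[1.0, 0.006, -0.0], [0.0, -0.005, 1.0], [0.006, -1.0, -0.005]]
force: [-0.1, 0.3, -1.1]
opening: 0.296
```

```bash
python3 - <<'E'
from h import *
s=read_state();print(s['position'],s['force'],s['opening'])
a=cap('wrist','w4');b=cap('scene','s4')
i=np.hstack([a['frame'],b['frame']])[:,:,::-1]
cv2.imwrite('pics/m4.png',cv2.resize(i,(800,300)))
E
```

```text
[ 0.43482888 -0.22111795  0.25160871] [-0.1327931   0.25556498 -1.13993901] 0.29558069524048597
```

View pics/m4.png

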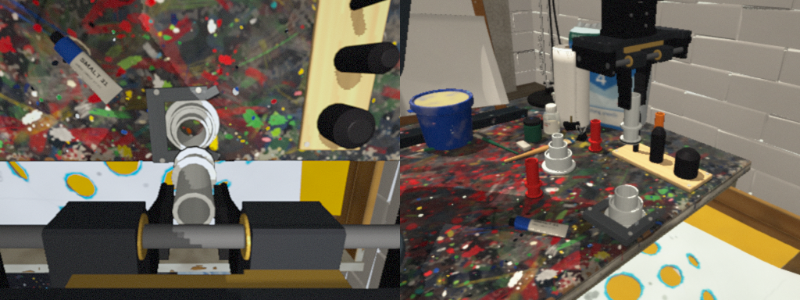

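Small_2 came out cleanly, leaving the medium and large in the fork. I carry it over the small spigot.

Request:
play_rows --commands '[[[0.04, 0.03, 0], [0, 0, 0]], [[0.08, 0.06, 0], [0, 0, 0]], [[0.12, 0.09, 0], [0, 0, 0]], [[0.16, 0.12, 0], [0, 0, 0]], [[0.19, 0.145, 0], [0, 0, 0]], [[0.203, 0.156, 0], [0, 0, 0]], [[0.203, 0.156, 0], [0, 0, 0]], [[0.203, 0.156, 0], [0, 0, 0]], [[0.203, 0.156, 0], [0, 0, 0]]]'

```text
time_s: 10.25
position: [0.6355, -0.0652, 0.2485]
tcp_rot: [[1.0, -0.001, 0.002], [-0.002, -0.0, 1.0], [-0.001, -1.0, -0.0]]
force: [-0.2, 0.1, -0.5]
opening: 0.298
```

```bash
python3 - <<'E'
from h import *
s=read_state();print(s['position'],s['force'],s['opening'])
a=cap('wrist');b=cap('scene');c=cap('top')
i=np.hstack([a['frame'],b['frame']])[:,:,::-1]
cv2.imwrite('pics/m5.png',cv2.resize(i,(800,300)))
P=cloud(a).reshape(-1,3)
for n,x0,x1,y0,y1,lo,hi in [('ss',.6,.68,-.09,-.03,.112,.128),('held top',.6,.68,-.1,-.03,.232,.25),('foot',.6,.68,-.1,-.03,.155,.172),('sm',.6,.68,-.16,-.1,.090,.104),('sl',.6,.68,-.25,-.17,.067,.078)]:
  q=P[(P[:,0]>x0)&(P[:,0]<x1)&(P[:,1]>y0)&(P[:,1]<y1)&(P[:,2]>lo)&(P[:,2]<hi)]
  if len(q)>5:
    c,r=cv2.minEnclosingCircle(q[:,:2].astype(np.float32));print(n,len(q),np.array(c).round(4),round(r,4),q.min(0).round(4),q.max(0).round(4))
E
```

```text
[ 0.63548072 -0.06517774  0.24854839] [-0.20406703  0.12536362 -0.54152969] 0.2984335823972097
ss 74 [ 0.6384 -0.0609] 0.0068 [ 0.6318 -0.062   0.112 ] [ 0.6451 -0.0563  0.1192]
held top 2460 [ 0.6352 -0.0551] 0.0228 [ 0.6127 -0.0752  0.232 ] [ 0.6578 -0.0511  0.25  ]
foot 628 [ 0.6348 -0.0633] 0.0185 [ 0.6165 -0.0662  0.1622] [ 0.653  -0.0459  0.1719]
sl 111 [ 0.6381 -0.2248] 0.0144 [ 0.6238 -0.2323  0.0671] [ 0.6524 -0.2211  0.0734]
```

View pics/m5.png

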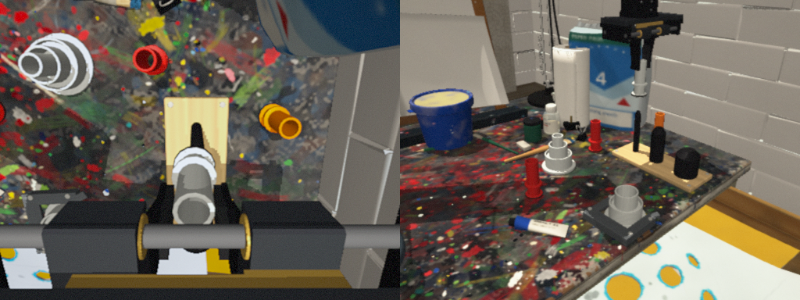

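The foot is at x=.635 and the spigot at x=.638 in this view; y agrees. I shift +3 mm in x and lower gently.

Request:
play_rows --commands '[[[0.003, 0, 0], [0, 0, 0]], [[0.003, 0, -0.02], [0, 0, 0]], [[0.003, 0, -0.035], [0, 0, 0]], [[0.003, 0, -0.042], [0, 0, 0]], [[0.003, 0, -0.049], [0, 0, 0]], [[0.003, 0, -0.056], [0, 0, 0]], [[0.003, 0, -0.063], [0, 0, 0]], [[0.003, 0, -0.07], [0, 0, 0]], [[0.003, 0, -0.07], [0, 0, 0]]]'

```text
time_s: 11.52
position: [0.639, -0.064, 0.1778]
tcp_rot: [[1.0, -0.001, -0.0], [0.0, 0.0, 1.0], [-0.001, -1.0, 0.0]]
force: [0.1, 0.2, -0.9]
opening: 0.291
```

Request:
play_rows --commands '[[[0, 0, -0.015], [0, 0, 0]], [[0, 0, -0.03], [0, 0, 0]], [[0, 0, -0.045], [0, 0, 0]], [[0, 0, -0.06], [0, 0, 0]], [[0, 0, -0.069], [0, 0, 0]], [[0, 0, -0.073], [0, 0, 0]], [[0, 0, -0.076], [0, 0, 0]], [[0, 0, -0.078], [0, 0, 0]], [[0, 0, -0.079], [0, 0, 0]], [[0, 0, -0.079], [0, 0, 0]]]'

```text
time_s: 12.78
position: [0.6398, -0.0642, 0.1002]
tcp_rot: [[1.0, 0.001, -0.0], [0.0, -0.0, 1.0], [0.001, -1.0, -0.0]]
force: [-0.9, -0.4, 2.8]
opening: 0.293
```

Home: 2.8 N of contact at foot height 12 mm. I release, rise, and return over the fork.

Request:
play_rows --commands '[[[0, 0, 0], [0, 0, 0]], [[0, 0, 0], [0, 0, 0]], [[0, 0, 0], [0, 0, 0]], [[0, 0, 0.03], [0, 0, 0]], [[0, 0, 0.06], [0, 0, 0]], [[0, 0, 0.09], [0, 0, 0]], [[-0.05, -0.04, 0.1], [0, 0, 0]], [[-0.1, -0.075, 0.1], [0, 0, 0]], [[-0.15, -0.115, 0.1], [0, 0, 0]], [[-0.19, -0.145, 0.1], [0, 0, 0]]]' --gripper 0.065

```text
time_s: 14.02
position: [0.4478, -0.2102, 0.1997]
tcp_rot: [[1.0, 0.0, 0.0], [-0.0, -0.001, 1.0], [0.0, -1.0, -0.001]]
force: [0.1, -0.9, 0.4]
opening: 0.744
```

Request:
play_rows --commands '[[[-0.016, -0.011, 0], [0, 0, 0]], [[-0.016, -0.011, -0.03], [0, 0, 0]], [[-0.016, -0.011, -0.06], [0, 0, 0]], [[-0.016, -0.011, -0.09], [0, 0, 0]], [[-0.016, -0.011, -0.11], [0, 0, 0]], [[-0.016, -0.011, -0.125], [0, 0, 0]], [[-0.016, -0.011, -0.132], [0, 0, 0]], [[-0.016, -0.011, -0.135], [0, 0, 0]], [[-0.016, -0.011, -0.135], [0, 0, 0]]]'

```text
time_s: 15.15
position: [0.4337, -0.2203, 0.0649]
tcp_rot: [[1.0, 0.001, -0.0], [0.0, -0.0, 1.0], [0.001, -1.0, -0.0]]
force: [0.7, -0.3, 0.4]
opening: 0.747
```

Request:
play_rows --commands '[[[0, 0, 0], [0, 0, 0]], [[0, 0, 0], [0, 0, 0]], [[0, 0, 0], [0, 0, 0]], [[0, 0, 0], [0, 0, 0]], [[0, 0, 0], [0, 0, 0]], [[0, 0, 0], [0, 0, 0]], [[0, 0, 0], [0, 0, 0]]]' --gripper 0.035

```text
time_s: 16.02
position: [0.4336, -0.2202, 0.0647]
tcp_rot: [[1.0, 0.0, -0.0], [0.0, -0.0, 1.0], [0.0, -1.0, -0.0]]
force: [-0.3, -0.7, 4.2]
opening: 0.515
```

Request:
play_rows --commands '[[[0, 0, 0.003], [0, 0, 0]], [[0, 0, 0.006], [0, 0, 0]], [[0, 0, 0.01], [0, 0, 0]], [[0, 0, 0.015], [0, 0, 0]], [[0, 0, 0.025], [0, 0, 0]], [[0, 0, 0.045], [0, 0, 0]], [[0, 0, 0.07], [0, 0, 0]], [[0, 0, 0.1], [0, 0, 0]], [[0, 0, 0.12], [0, 0, 0]], [[0, 0, 0.12], [0, 0, 0]]]'

```text
time_s: 17.27
position: [0.4348, -0.2212, 0.1876]
tcp_rot: [[1.0, 0.005, -0.0], [0.0, -0.005, 1.0], [0.005, -1.0, -0.005]]
force: [1.0, 0.7, -0.4]
opening: 0.52
```

```bash
python3 - <<'E'
from h import *
s=read_state();print(s['position'],s['force'],s['opening'])
a=cap('wrist');b=cap('scene')
i=np.hstack([a['frame'],b['frame']])[:,:,::-1]
cv2.imwrite('pics/m6.png',cv2.resize(i,(800,300)))
E
```

```text
[ 0.43481822 -0.22116251  0.18756889] [ 1.03372793  0.70012725 -0.42735198] 0.5201595972121847
```

View pics/m6.png

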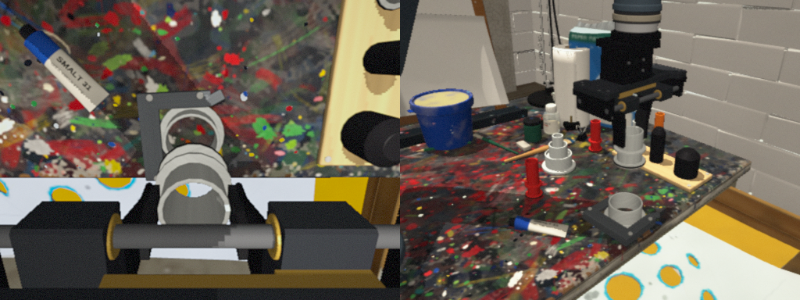

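```bash
python3 - <<'E'
from h import *
print(np.array(capture('wrist')['hand_eye']).round(3))
E
```

```text
[[ 1.    -0.001 -0.    -0.   ]
 [ 0.    -0.304  0.953 -0.137]
 [-0.001 -0.953 -0.304  0.085]
 [ 0.     0.     0.     1.   ]]
```

Request:
play_rows --commands '[[[0.04, 0.018, 0], [0, 0, 0]], [[0.08, 0.036, 0], [0, 0, 0]], [[0.12, 0.054, 0], [0, 0, 0]], [[0.16, 0.07, 0], [0, 0, 0]], [[0.19, 0.083, 0], [0, 0, 0]], [[0.206, 0.09, 0], [0, 0, 0]], [[0.206, 0.09, 0], [0, 0, 0]], [[0.206, 0.09, 0], [0, 0, 0]]]'

```text
time_s: 18.42
position: [0.6381, -0.1301, 0.1834]
tcp_rot: [[1.0, -0.003, 0.0], [-0.0, 0.001, 1.0], [-0.003, -1.0, 0.001]]
force: [-0.3, -0.5, -0.5]
opening: 0.516
```

```bash
python3 - <<'E'
from h import *
s=read_state();print(s['position'],s['force'],s['opening'])
a=cap('wrist','w7')
P=cloud(a).reshape(-1,3)
for n,x0,x1,y0,y1,lo,hi in [('foot',.59,.69,-.17,-.08,.119,.132),('foothi',.59,.69,-.17,-.09,.148,.158),('sm',.6,.68,-.16,-.1,.075,.085),('smalltop',.6,.68,-.09,-.03,.089,.098),('ss',.6,.68,-.09,-.03,.11,.128)]:
  q=P[(P[:,0]>x0)&(P[:,0]<x1)&(P[:,1]>y0)&(P[:,1]<y1)&(P[:,2]>lo)&(P[:,2]<hi)]
  if len(q)>5:
    c,r=cv2.minEnclosingCircle(q[:,:2].astype(np.float32));print(n,len(q),np.array(c).round(4),round(r,4),q.min(0).round(4),q.max(0).round(4))
E
```

```text
[ 0.63810958 -0.13009216  0.18338352] [-0.25549867 -0.4548779  -0.52654023] 0.5159634877027303
foot 1500 [ 0.6367 -0.1259] 0.0283 [ 0.6085 -0.15    0.119 ] [ 0.665  -0.1013  0.132 ]
foothi 1949 [ 0.6359 -0.1207] 0.0284 [ 0.6077 -0.1491  0.148 ] [ 0.6641 -0.1018  0.158 ]
sm 43 [ 0.6401 -0.1145] 0.008 [ 0.6324 -0.1156  0.075 ] [ 0.6479 -0.1124  0.082 ]
smalltop 542 [ 0.6396 -0.0636] 0.0131 [ 0.6266 -0.0764  0.0892] [ 0.6519 -0.051   0.098 ]
ss 527 [ 0.6383 -0.0633] 0.0079 [ 0.6305 -0.071   0.1101] [ 0.6461 -0.0557  0.1235]
```

Request:
play_rows --commands '[[[0.001, 0, 0], [0, 0, 0]], [[0.001, 0, -0.012], [0, 0, 0]], [[0.001, 0, -0.02], [0, 0, 0]], [[0.001, 0, -0.026], [0, 0, 0]], [[0.001, 0, -0.032], [0, 0, 0]], [[0.001, 0, -0.038], [0, 0, 0]], [[0.001, 0, -0.044], [0, 0, 0]], [[0.001, 0, -0.05], [0, 0, 0]], [[0.001, 0, -0.05], [0, 0, 0]]]'

```text
time_s: 19.6
position: [0.6401, -0.13, 0.1339]
tcp_rot: [[1.0, -0.001, 0.0], [-0.0, 0.0, 1.0], [-0.001, -1.0, 0.0]]
force: [0.5, 0.3, -0.8]
opening: 0.517
```

Request:
play_rows --commands '[[[0, 0, -0.012], [0, 0, 0]], [[0, 0, -0.024], [0, 0, 0]], [[0, 0, -0.036], [0, 0, 0]], [[0, 0, -0.046], [0, 0, 0]], [[0, 0, -0.052], [0, 0, 0]], [[0, 0, -0.055], [0, 0, 0]], [[0, 0, -0.057], [0, 0, 0]], [[0, 0, -0.059], [0, 0, 0]], [[0, 0, -0.059], [0, 0, 0]]]'

```text
time_s: 20.72
position: [0.6408, -0.1305, 0.0768]
tcp_rot: [[1.0, 0.001, -0.0], [0.0, -0.001, 1.0], [0.001, -1.0, -0.001]]
force: [-1.2, -0.2, 4.9]
opening: 0.518
```

Request:
play_rows --commands '[[[0, 0, 0], [0, 0, 0]], [[0, 0, 0], [0, 0, 0]], [[0, 0, 0], [0, 0, 0]], [[0, 0, 0.03], [0, 0, 0]], [[0, 0, 0.06], [0, 0, 0]], [[0, 0, 0.104], [0, 0, 0]], [[-0.05, -0.02, 0.104], [0, 0, 0]], [[-0.1, -0.04, 0.104], [0, 0, 0]], [[-0.15, -0.065, 0.104], [0, 0, 0]], [[-0.19, -0.08, 0.104], [0, 0, 0]]]' --gripper 0.082

```text
time_s: 21.98
position: [0.4488, -0.2107, 0.1796]
tcp_rot: [[1.0, -0.0, 0.001], [-0.001, -0.0, 1.0], [-0.0, -1.0, -0.0]]
force: [-0.9, -0.6, -0.9]
opening: 0.943
```

Request:
play_rows --commands '[[[-0.017, -0.01, 0], [0, 0, 0]], [[-0.017, -0.01, -0.03], [0, 0, 0]], [[-0.017, -0.01, -0.06], [0, 0, 0]], [[-0.017, -0.01, -0.09], [0, 0, 0]], [[-0.017, -0.01, -0.11], [0, 0, 0]], [[-0.017, -0.01, -0.125], [0, 0, 0]], [[-0.017, -0.01, -0.132], [0, 0, 0]], [[-0.017, -0.01, -0.135], [0, 0, 0]], [[-0.017, -0.01, -0.135], [0, 0, 0]]]'

```text
time_s: 23.1
position: [0.4337, -0.2203, 0.0448]
tcp_rot: [[1.0, 0.001, -0.0], [0.0, -0.0, 1.0], [0.001, -1.0, -0.0]]
force: [-0.2, 0.4, -0.0]
opening: 0.943
```

Request:
play_rows --commands '[[[0, 0, 0], [0, 0, 0]], [[0, 0, 0], [0, 0, 0]], [[0, 0, 0], [0, 0, 0]], [[0, 0, 0], [0, 0, 0]], [[0, 0, 0], [0, 0, 0]], [[0, 0, 0], [0, 0, 0]]]' --gripper 0.055

```text
time_s: 23.85
position: [0.4337, -0.2202, 0.0447]
tcp_rot: [[1.0, 0.0, -0.0], [0.0, -0.0, 1.0], [0.0, -1.0, -0.0]]
force: [0.3, 0.9, 4.9]
opening: 0.749
```

```bash
python3 - <<'E'
from h import *
s=read_state();print(s['position'],s['force'],s['opening'])
a=cap('wrist');b=cap('scene')
i=np.hstack([a['frame'],b['frame']])[:,:,::-1]
cv2.imwrite('pics/m8.png',cv2.resize(i,(800,300)))
E
```

```text
[ 0.43367308 -0.22020746  0.04474243] [0.31179227 0.86674809 4.92550989] 0.7494100766591449
```

View pics/m8.png

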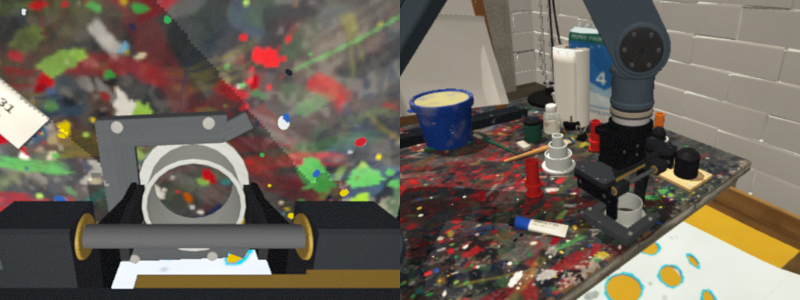

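Large_2 is gripped at 65 mm. I slide it out along the fork, then lift.

Request:
play_rows --commands '[[[0.01, 0.0005, 0.001], [0, 0, 0]], [[0.022, 0.001, 0.001], [0, 0, 0]], [[0.034, 0.0016, 0.001], [0, 0, 0]], [[0.046, 0.0022, 0.001], [0, 0, 0]], [[0.058, 0.0027, 0.001], [0, 0, 0]], [[0.07, 0.0033, 0.001], [0, 0, 0]], [[0.082, 0.0038, 0.001], [0, 0, 0]], [[0.085, 0.004, 0.001], [0, 0, 0]], [[0.085, 0.004, 0.03], [0, 0, 0]], [[0.085, 0.004, 0.06], [0, 0, 0]]]'

```text
time_s: 25.2
position: [0.5177, -0.2157, 0.1046]
tcp_rot: [[1.0, -0.002, 0.0], [-0.0, 0.001, 1.0], [-0.002, -1.0, 0.001]]
force: [-0.1, -0.2, -1.8]
opening: 0.747
```

Request:
play_rows --commands '[[[0, 0, 0.03], [0, 0, 0]], [[0.02, 0.001, 0.04], [0, 0, 0]], [[0.05, 0.001, 0.04], [0, 0, 0]], [[0.08, 0.002, 0.04], [0, 0, 0]], [[0.105, 0.002, 0.04], [0, 0, 0]], [[0.122, 0.002, 0.04], [0, 0, 0]], [[0.122, 0.002, 0.04], [0, 0, 0]], [[0.122, 0.002, 0.04], [0, 0, 0]]]'

```text
time_s: 26.2
position: [0.6391, -0.2137, 0.144]
tcp_rot: [[1.0, -0.002, 0.0], [-0.0, 0.001, 1.0], [-0.002, -1.0, 0.001]]
force: [0.2, 0.8, -1.4]
opening: 0.746
```

```bash
python3 - <<'E'
from h import *
s=read_state();print(s['position'],s['force'],s['opening'])
a=cap('wrist','w9');b=cap('scene')
P=cloud(a).reshape(-1,3)
for n,x0,x1,y0,y1,lo,hi in [('foot',.58,.70,-.26,-.16,.1,.11),('held top',.58,.70,-.26,-.16,.13,.14),('sm',.6,.68,-.16,-.1,.085,.103),('sl',.59,.69,-.25,-.15,.04,.058),('mtop',.6,.68,-.17,-.09,.068,.076)]:
  q=P[(P[:,0]>x0)&(P[:,0]<x1)&(P[:,1]>y0)&(P[:,1]<y1)&(P[:,2]>lo)&(P[:,2]<hi)]
  if len(q)>5:
    c,r=cv2.minEnclosingCircle(q[:,:2].astype(np.float32));print(n,len(q),np.array(c).round(4),round(r,4),q.min(0).round(4),q.max(0).round(4))
i=np.hstack([a['frame'],b['frame']])[:,:,::-1]
cv2.imwrite('pics/m9.png',cv2.resize(i,(800,300)))
E
```

```text
[ 0.63907919 -0.21373114  0.14400322] [ 0.1699821   0.75935345 -1.3554657 ] 0.7461880272031929
foot 4302 [ 0.6381 -0.2072] 0.0396 [ 0.5987 -0.2417  0.1   ] [ 0.6775 -0.1716  0.11  ]
held top 2716 [ 0.6385 -0.2022] 0.0414 [ 0.5972 -0.2435  0.13  ] [ 0.6798 -0.1796  0.14  ]
sm 3093 [ 0.6381 -0.1295] 0.017 [ 0.6213 -0.1457  0.085 ] [ 0.655  -0.113   0.1006]
sl 218 [ 0.64   -0.1502] 0.0186 [ 0.6214 -0.1576  0.0402] [ 0.6585 -0.15    0.0439]
mtop 1142 [ 0.6397 -0.1303] 0.022 [ 0.6181 -0.1517  0.0681] [ 0.6615 -0.1086  0.0742]
```

View pics/m9.png

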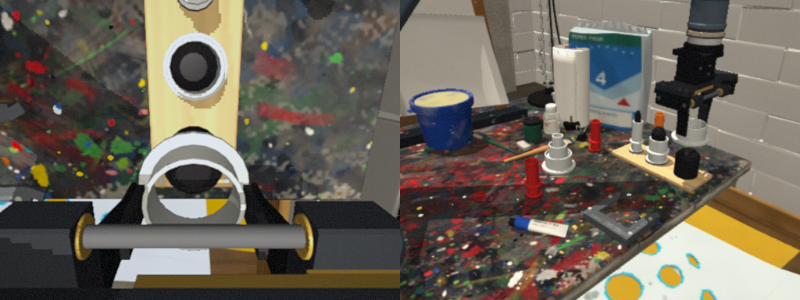

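Request:
play_rows --commands '[[[0, -0.0015, 0], [0, 0, 0]], [[0, -0.0015, -0.015], [0, 0, 0]], [[0, -0.0015, -0.026], [0, 0, 0]], [[0, -0.0015, -0.031], [0, 0, 0]], [[0, -0.0015, -0.036], [0, 0, 0]], [[0, -0.0015, -0.041], [0, 0, 0]], [[0, -0.0015, -0.046], [0, 0, 0]], [[0, -0.0015, -0.05], [0, 0, 0]], [[0, -0.0015, -0.05], [0, 0, 0]]]'

```text
time_s: 27.42
position: [0.6403, -0.2155, 0.0942]
tcp_rot: [[1.0, -0.001, 0.0], [-0.0, 0.0, 1.0], [-0.001, -1.0, 0.0]]
force: [-0.0, 0.7, -3.0]
opening: 0.743
```

Request:
play_rows --commands '[[[0, 0, -0.012], [0, 0, 0]], [[0, 0, -0.022], [0, 0, 0]], [[0, 0, -0.03], [0, 0, 0]], [[0, 0, -0.034], [0, 0, 0]], [[0, 0, -0.037], [0, 0, 0]], [[0, 0, -0.038], [0, 0, 0]], [[0, 0, -0.04], [0, 0, 0]], [[0, 0, -0.04], [0, 0, 0]]]'

```text
time_s: 28.42
position: [0.6407, -0.2157, 0.0566]
tcp_rot: [[1.0, 0.001, -0.0], [0.0, -0.001, 1.0], [0.001, -1.0, -0.001]]
force: [-3.3, 1.0, 9.0]
opening: 0.747
```

Large_2 is home (9 N of contact). I release, rise, and go over nest 1.

Request:
play_rows --commands '[[[0, 0, 0], [0, 0, 0]], [[0, 0, 0], [0, 0, 0]], [[0, 0, 0], [0, 0, 0]], [[0, 0, 0.03], [0, 0, 0]], [[0, 0, 0.08], [0, 0, 0]], [[0, 0, 0.14], [0, 0, 0]], [[-0.03, 0.04, 0.19], [0, 0, 0]], [[-0.06, 0.08, 0.19], [0, 0, 0]], [[-0.1, 0.125, 0.19], [0, 0, 0]], [[-0.14, 0.17, 0.19], [0, 0, 0]]]' --gripper 0.085

```text
time_s: 29.68
position: [0.4993, -0.0444, 0.2448]
tcp_rot: [[1.0, 0.001, 0.001], [-0.001, 0.0, 1.0], [0.001, -1.0, 0.0]]
force: [0.2, 0.5, -0.4]
opening: 0.975
```

Request:
play_rows --commands '[[[-0.03, 0.04, 0], [0, 0, 0]], [[-0.041, 0.065, 0], [0, 0, 0]], [[-0.041, 0.065, 0], [0, 0, 0]], [[-0.041, 0.065, 0], [0, 0, 0]]]' --gripper 0.065

```text
time_s: 30.18
position: [0.4605, 0.0188, 0.2448]
tcp_rot: [[1.0, 0.002, -0.0], [0.0, -0.001, 1.0], [0.002, -1.0, -0.001]]
force: [0.4, 0.2, -0.3]
opening: 0.755
```

```bash
python3 - <<'E'
from h import *
s=read_state();print(s['time_s'],s['position'],s['force'],s['opening'])
a=cap('wrist');b=cap('scene')
P=cloud(a).reshape(-1,3)
for n,x0,x1,y0,y1,lo,hi in [('s',.40,.52,-.05,.09,.077,.088),('m',.40,.52,-.05,.09,.055,.065),('l',.4,.52,-.05,.09,.029,.041)]:
  q=P[(P[:,0]>x0)&(P[:,0]<x1)&(P[:,1]>y0)&(P[:,1]<y1)&(P[:,2]>lo)&(P[:,2]<hi)]
  if len(q)>5:
    c,r=cv2.minEnclosingCircle(q[:,:2].astype(np.float32));print(n,len(q),np.array(c).round(4),round(r,4))
i=np.hstack([a['frame'],b['frame']])[:,:,::-1]
cv2.imwrite('pics/m10.png',cv2.resize(i,(800,300)))
E
```

```text
30.175 [0.46054908 0.01877305 0.24477505] [ 0.44954696  0.23004106 -0.28420238] 0.7548110027191448
s 298 [0.4582 0.021 ] 0.0131
m 546 [0.4581 0.0211] 0.0221
l 1413 [0.4581 0.0212] 0.0321
```

View pics/m10.png

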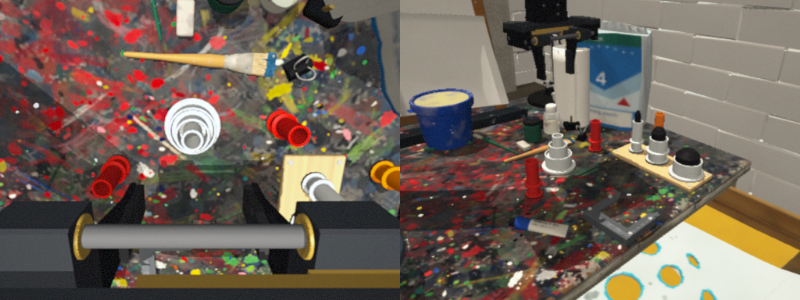

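Nest 1 is unmoved, and the rack holds three sleeves. I descend and grip medium_1.

Request:
play_rows --commands '[[[-0.001, 0.001, -0.05], [0, 0, 0]], [[-0.001, 0.001, -0.09], [0, 0, 0]], [[-0.001, 0.001, -0.12], [0, 0, 0]], [[-0.001, 0.001, -0.14], [0, 0, 0]], [[-0.001, 0.001, -0.155], [0, 0, 0]], [[-0.001, 0.001, -0.17], [0, 0, 0]], [[-0.001, 0.001, -0.177], [0, 0, 0]], [[-0.001, 0.001, -0.181], [0, 0, 0]], [[-0.001, 0.001, -0.181], [0, 0, 0]]]'

```text
time_s: 31.4
position: [0.4588, 0.0201, 0.0635]
tcp_rot: [[1.0, 0.0, 0.0], [-0.0, -0.0, 1.0], [0.0, -1.0, -0.0]]
force: [-0.1, -0.1, 0.7]
opening: 0.747
```

Request:
play_rows --commands '[[[0, 0, 0], [0, 0, 0]], [[0, 0, 0], [0, 0, 0]], [[0, 0, 0], [0, 0, 0]], [[0, 0, 0], [0, 0, 0]], [[0, 0, 0], [0, 0, 0]], [[0, 0, 0], [0, 0, 0]]]' --gripper 0.035

```text
time_s: 32.15
position: [0.4587, 0.0204, 0.0638]
tcp_rot: [[1.0, 0.001, -0.0], [0.0, -0.0, 1.0], [0.001, -1.0, -0.0]]
force: [0.5, 0.4, 4.6]
opening: 0.517
```

Gripped. I carry nest 1 to the fork mouth.

Request:
play_rows --commands '[[[0, 0, 0.02], [0, 0, 0]], [[0, -0.02, 0.035], [0, 0, 0]], [[0.015, -0.06, 0.035], [0, 0, 0]], [[0.03, -0.1, 0.035], [0, 0, 0]], [[0.045, -0.14, 0.035], [0, 0, 0]], [[0.054, -0.18, 0.035], [0, 0, 0]], [[0.054, -0.215, 0.035], [0, 0, 0]], [[0.054, -0.237, 0.035], [0, 0, 0]], [[0.054, -0.237, 0.02], [0, 0, 0]], [[0.054, -0.237, 0.01], [0, 0, 0]]]'

```text
time_s: 33.4
position: [0.511, -0.2147, 0.0719]
tcp_rot: [[1.0, -0.003, -0.0], [0.0, 0.003, 1.0], [-0.003, -1.0, 0.003]]
force: [-1.1, 0.8, -3.1]
opening: 0.51
```

Request:
play_rows --commands '[[[0, 0, -0.005], [0, 0, 0]], [[0, 0, -0.009], [0, 0, 0]], [[0, 0, -0.009], [0, 0, 0]], [[0, 0, -0.009], [0, 0, 0]]]'

```text
time_s: 33.9
position: [0.5128, -0.2165, 0.0648]
tcp_rot: [[1.0, 0.001, -0.0], [0.0, -0.0, 1.0], [0.001, -1.0, -0.0]]
force: [-0.0, 1.3, -3.8]
opening: 0.517
```

Request:
play_rows --commands '[[[-0.012, -0.0005, 0], [0, 0, 0]], [[-0.024, -0.001, 0], [0, 0, 0]], [[-0.034, -0.0015, 0], [0, 0, 0]], [[-0.044, -0.002, 0], [0, 0, 0]], [[-0.054, -0.0025, 0], [0, 0, 0]], [[-0.062, -0.003, 0], [0, 0, 0]], [[-0.07, -0.0033, 0], [0, 0, 0]], [[-0.076, -0.0036, 0], [0, 0, 0]], [[-0.079, -0.0036, 0], [0, 0, 0]], [[-0.079, -0.0036, 0], [0, 0, 0]]]'

```text
time_s: 35.15
position: [0.4334, -0.2202, 0.0646]
tcp_rot: [[1.0, 0.0, 0.0], [-0.0, 0.0, 1.0], [0.0, -1.0, 0.0]]
force: [-0.1, -0.1, -3.1]
opening: 0.518
```

Request:
play_rows --commands '[[[0, 0, 0], [0, 0, 0]], [[0, 0, 0], [0, 0, 0]], [[0, 0, 0], [0, 0, 0]], [[0, 0, 0.01], [0, 0, 0]], [[0, 0, 0.02], [0, 0, 0]], [[0, 0, 0.023], [0, 0, 0]], [[0, 0, 0.023], [0, 0, 0]]]' --gripper 0.06

```text
time_s: 36.02
position: [0.4337, -0.2204, 0.0881]
tcp_rot: [[1.0, 0.001, -0.0], [0.0, -0.001, 1.0], [0.001, -1.0, -0.001]]
force: [0.2, 0.4, 0.0]
opening: 0.689
```

Request:
play_rows --commands '[[[0, 0, 0], [0, 0, 0]], [[0, 0, 0], [0, 0, 0]], [[0, 0, 0], [0, 0, 0]], [[0, 0, 0], [0, 0, 0]], [[0, 0, 0], [0, 0, 0]], [[0, 0, 0], [0, 0, 0]], [[0, 0, 0], [0, 0, 0]]]' --gripper 0.015

```text
time_s: 36.9
position: [0.4335, -0.2202, 0.0875]
tcp_rot: [[1.0, 0.0, 0.0], [-0.0, 0.0, 1.0], [0.0, -1.0, 0.0]]
force: [0.8, 0.8, -1.6]
opening: 0.306
```

Request:
play_rows --commands '[[[0, 0, 0.004], [0, 0, 0]], [[0, 0, 0.01], [0, 0, 0]], [[0, 0, 0.02], [0, 0, 0]], [[0, 0, 0.04], [0, 0, 0]], [[0, 0, 0.06], [0, 0, 0]], [[0, 0, 0.08], [0, 0, 0]], [[0, 0, 0.1], [0, 0, 0]], [[0, 0, 0.13], [0, 0, 0]], [[0, 0, 0.16], [0, 0, 0]], [[0, 0, 0.16], [0, 0, 0]]]'

```text
time_s: 38.15
position: [0.4348, -0.2212, 0.2506]
tcp_rot: [[1.0, 0.006, -0.0], [0.0, -0.005, 1.0], [0.006, -1.0, -0.005]]
force: [0.4, 0.2, -1.5]
opening: 0.309
```

Request:
play_rows --commands '[[[0.04, 0.03, 0], [0, 0, 0]], [[0.08, 0.06, 0], [0, 0, 0]], [[0.12, 0.09, 0], [0, 0, 0]], [[0.16, 0.12, 0], [0, 0, 0]], [[0.19, 0.145, 0], [0, 0, 0]], [[0.206, 0.156, 0], [0, 0, 0]], [[0.206, 0.156, 0], [0, 0, 0]], [[0.206, 0.156, 0], [0, 0, 0]], [[0.206, 0.156, 0], [0, 0, 0]]]'

```text
time_s: 39.28
position: [0.6385, -0.065, 0.2474]
tcp_rot: [[1.0, -0.001, 0.001], [-0.001, 0.0, 1.0], [-0.001, -1.0, 0.0]]
force: [0.3, -0.7, -0.7]
opening: 0.306
```

```bash
python3 - <<'E'
from h import *
s=read_state();print(s['position'],s['force'],s['opening'])
a=cap('wrist');b=cap('scene')
i=np.hstack([a['frame'],b['frame']])[:,:,::-1]
cv2.imwrite('pics/m11.png',cv2.resize(i,(800,300)))
P=cloud(a).reshape(-1,3)
for n,x0,x1,y0,y1,lo,hi in [('ss',.6,.68,-.09,-.03,.112,.128),('foot',.6,.68,-.1,-.03,.155,.172),('s2top',.6,.68,-.09,-.03,.09,.098)]:
  q=P[(P[:,0]>x0)&(P[:,0]<x1)&(P[:,1]>y0)&(P[:,1]<y1)&(P[:,2]>lo)&(P[:,2]<hi)]
  if len(q)>5:
    c,r=cv2.minEnclosingCircle(q[:,:2].astype(np.float32));print(n,len(q),np.array(c).round(4),round(r,4),q.min(0).round(4),q.max(0).round(4))
E
```

```text
[ 0.63850223 -0.06497077  0.24735877] [ 0.26027969 -0.69703368 -0.69283781] 0.3058182169640301
ss 75 [ 0.6385 -0.0607] 0.0063 [ 0.6324 -0.0616  0.1121] [ 0.6447 -0.056   0.1194]
foot 642 [ 0.6378 -0.0625] 0.0185 [ 0.6196 -0.0659  0.1615] [ 0.6561 -0.0457  0.1716]
s2top 235 [ 0.6396 -0.0633] 0.013 [ 0.6266 -0.07    0.09  ] [ 0.6522 -0.0506  0.098 ]
```

View pics/m11.png

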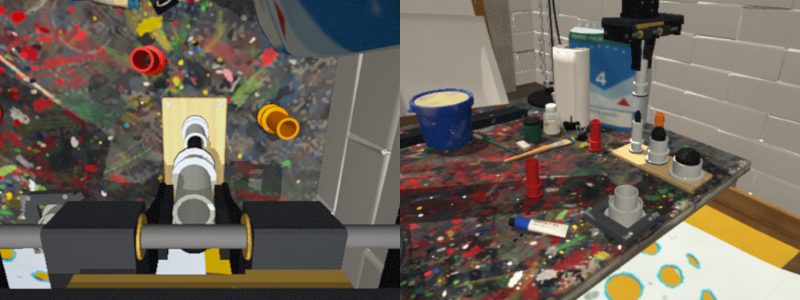

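Aligned over the spigot. I lower it onto the first small.

Request:
play_rows --commands '[[[0, 0, -0.02], [0, 0, 0]], [[0, 0, -0.034], [0, 0, 0]], [[0, 0, -0.04], [0, 0, 0]], [[0, 0, -0.046], [0, 0, 0]], [[0, 0, -0.052], [0, 0, 0]], [[0, 0, -0.058], [0, 0, 0]], [[0, 0, -0.063], [0, 0, 0]], [[0, 0, -0.065], [0, 0, 0]], [[0, 0, -0.067], [0, 0, 0]], [[0, 0, -0.067], [0, 0, 0]]]'

```text
time_s: 40.62
position: [0.6399, -0.0643, 0.1811]
tcp_rot: [[1.0, 0.001, -0.0], [0.0, -0.0, 1.0], [0.001, -1.0, -0.0]]
force: [-0.1, -1.2, 1.1]
opening: 0.305
```

Request:
play_rows --commands '[[[0, 0, -0.001], [0, 0, 0]], [[0, 0, -0.001], [0, 0, 0]]]'

```text
time_s: 40.88
position: [0.6402, -0.0644, 0.1806]
tcp_rot: [[1.0, 0.002, -0.0], [0.0, -0.001, 1.0], [0.002, -1.0, -0.001]]
force: [0.2, -0.4, 4.8]
opening: 0.305
```

Request:
play_rows --commands '[[[0, 0, 0], [0, 0, 0]], [[0, 0, 0], [0, 0, 0]], [[0, 0, 0], [0, 0, 0]], [[0, 0, 0.025], [0, 0, 0]], [[0, 0, 0.05], [0, 0, 0]], [[0, 0, 0.05], [0, 0, 0]], [[-0.05, -0.04, 0.05], [0, 0, 0]], [[-0.1, -0.075, 0.05], [0, 0, 0]], [[-0.15, -0.115, 0.04], [0, 0, 0]], [[-0.19, -0.145, 0.02], [0, 0, 0]]]' --gripper 0.065

```text
time_s: 42.12
position: [0.4478, -0.2102, 0.1989]
tcp_rot: [[1.0, 0.0, 0.0], [-0.0, -0.001, 1.0], [0.0, -1.0, -0.001]]
force: [-0.9, 0.0, 0.2]
opening: 0.75
```

Request:
play_rows --commands '[[[-0.016, -0.011, 0], [0, 0, 0]], [[-0.016, -0.011, -0.03], [0, 0, 0]], [[-0.016, -0.011, -0.06], [0, 0, 0]], [[-0.016, -0.011, -0.09], [0, 0, 0]], [[-0.016, -0.011, -0.11], [0, 0, 0]], [[-0.016, -0.011, -0.125], [0, 0, 0]], [[-0.016, -0.011, -0.132], [0, 0, 0]], [[-0.016, -0.011, -0.136], [0, 0, 0]], [[-0.016, -0.011, -0.136], [0, 0, 0]]]'

```text
time_s: 43.25
position: [0.4336, -0.2203, 0.0637]
tcp_rot: [[1.0, 0.0, -0.0], [0.0, -0.0, 1.0], [0.0, -1.0, -0.0]]
force: [0.1, -1.0, -0.2]
opening: 0.748
```

Request:
play_rows --commands '[[[0, 0, 0], [0, 0, 0]], [[0, 0, 0], [0, 0, 0]], [[0, 0, 0], [0, 0, 0]], [[0, 0, 0], [0, 0, 0]], [[0, 0, 0], [0, 0, 0]], [[0, 0, 0], [0, 0, 0]], [[0, 0, 0], [0, 0, 0]]]' --gripper 0.035

```text
time_s: 44.12
position: [0.4335, -0.2203, 0.0637]
tcp_rot: [[1.0, 0.0, -0.0], [0.0, -0.0, 1.0], [0.0, -1.0, -0.0]]
force: [-1.0, -0.4, 4.3]
opening: 0.518
```

Request:
play_rows --commands '[[[0, 0, 0.003], [0, 0, 0]], [[0, 0, 0.006], [0, 0, 0]], [[0, 0, 0.01], [0, 0, 0]], [[0, 0, 0.015], [0, 0, 0]], [[0, 0, 0.025], [0, 0, 0]], [[0, 0, 0.045], [0, 0, 0]], [[0, 0, 0.07], [0, 0, 0]], [[0, 0, 0.1], [0, 0, 0]], [[0, 0, 0.12], [0, 0, 0]], [[0, 0, 0.12], [0, 0, 0]]]'

```text
time_s: 45.38
position: [0.4347, -0.2211, 0.1865]
tcp_rot: [[1.0, 0.005, -0.0], [0.0, -0.004, 1.0], [0.005, -1.0, -0.004]]
force: [1.1, -0.0, -1.7]
opening: 0.514
```

Request:
play_rows --commands '[[[0.04, 0.018, 0], [0, 0, 0]], [[0.08, 0.036, 0], [0, 0, 0]], [[0.12, 0.054, 0], [0, 0, 0]], [[0.16, 0.07, 0], [0, 0, 0]], [[0.19, 0.083, 0], [0, 0, 0]], [[0.207, 0.09, 0], [0, 0, 0]], [[0.207, 0.09, 0], [0, 0, 0]], [[0.207, 0.09, 0], [0, 0, 0]]]'

```text
time_s: 46.38
position: [0.6392, -0.1302, 0.183]
tcp_rot: [[1.0, -0.002, 0.0], [-0.0, 0.0, 1.0], [-0.002, -1.0, 0.0]]
force: [-0.5, 0.1, -2.2]
opening: 0.515
```

```bash
python3 - <<'E'
from h import *
s=read_state();print(s['position'],s['force'],s['opening'])
a=cap('wrist');b=cap('scene')
i=np.hstack([a['frame'],b['frame']])[:,:,::-1]
cv2.imwrite('pics/m12.png',cv2.resize(i,(800,300)))
P=cloud(a).reshape(-1,3)
for n,x0,x1,y0,y1,lo,hi in [('foot',.59,.69,-.17,-.08,.119,.132),('sm',.6,.68,-.16,-.1,.075,.085),('s1top',.6,.68,-.09,-.03,.17,.18)]:
  q=P[(P[:,0]>x0)&(P[:,0]<x1)&(P[:,1]>y0)&(P[:,1]<y1)&(P[:,2]>lo)&(P[:,2]<hi)]
  if len(q)>5:
    c,r=cv2.minEnclosingCircle(q[:,:2].astype(np.float32));print(n,len(q),np.array(c).round(4),round(r,4),q.min(0).round(4),q.max(0).round(4))
E
```

```text
[ 0.63918953 -0.13023672  0.18298703] [-0.501312    0.14298871 -2.18981322] 0.5150194063623704
foot 1570 [ 0.6379 -0.1253] 0.0283 [ 0.6098 -0.149   0.119 ] [ 0.6661 -0.1005  0.132 ]
sm 24 [ 0.638  -0.1134] 0.0053 [ 0.6328 -0.1134  0.075 ] [ 0.6431 -0.1121  0.0794]
s1top 1351 [ 0.6389 -0.0639] 0.0131 [ 0.6263 -0.0766  0.17  ] [ 0.6516 -0.0509  0.1774]
```

View pics/m12.png

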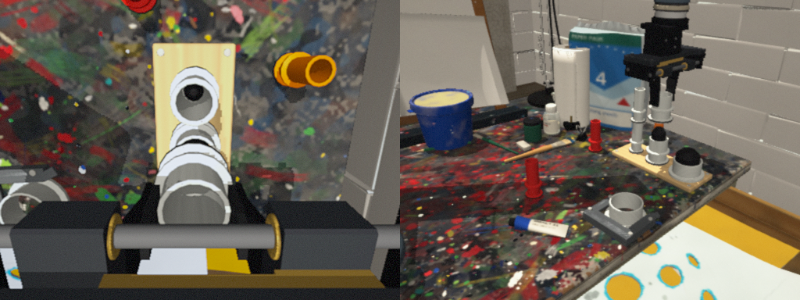

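Both smalls are stacked (top at 177 mm), and medium_1 is over its spigot. I lower it.

Request:
play_rows --commands '[[[0, -0.0008, -0.01], [0, 0, 0]], [[0, -0.0008, -0.018], [0, 0, 0]], [[0, -0.0008, -0.024], [0, 0, 0]], [[0, -0.0008, -0.03], [0, 0, 0]], [[0, -0.0008, -0.036], [0, 0, 0]], [[0, -0.0008, -0.042], [0, 0, 0]], [[0, -0.0008, -0.046], [0, 0, 0]], [[0, -0.0008, -0.048], [0, 0, 0]], [[0, -0.0008, -0.049], [0, 0, 0]], [[0, -0.0008, -0.049], [0, 0, 0]]]'

```text
time_s: 47.72
position: [0.6407, -0.131, 0.1353]
tcp_rot: [[1.0, 0.001, -0.0], [0.0, -0.0, 1.0], [0.001, -1.0, -0.0]]
force: [-0.8, -0.5, 2.8]
opening: 0.515
```

Request:
play_rows --commands '[[[0, 0, 0], [0, 0, 0]], [[0, 0, 0], [0, 0, 0]], [[0, 0, 0], [0, 0, 0]], [[0, 0, 0.025], [0, 0, 0]], [[0, 0, 0.05], [0, 0, 0]], [[0, 0, 0.07], [0, 0, 0]], [[-0.05, -0.02, 0.07], [0, 0, 0]], [[-0.1, -0.04, 0.07], [0, 0, 0]], [[-0.15, -0.064, 0.06], [0, 0, 0]], [[-0.19, -0.079, 0.044], [0, 0, 0]]]' --gripper 0.06

```text
time_s: 48.98
position: [0.4492, -0.2109, 0.1788]
tcp_rot: [[1.0, 0.001, 0.0], [-0.0, -0.001, 1.0], [0.001, -1.0, -0.001]]
force: [-0.4, -0.7, -0.6]
opening: 0.692
```

```bash
python3 - <<'E'
from h import *
s=read_state();print(s['position'],s['force'],s['opening'])
a=cap('wrist');P=cloud(a).reshape(-1,3)
q=P[(P[:,0]>.37)&(P[:,0]<.55)&(P[:,1]>-.3)&(P[:,1]<-.15)&(P[:,2]>.03)&(P[:,2]<.041)]
print(len(q),cv2.minEnclosingCircle(q[:,:2].astype(np.float32)))
b=cap('top');P=cloud(b).reshape(-1,3)
for n,x0,x1,y0,y1,lo,hi in [('s1',.6,.68,-.09,-.03,.17,.182),('m1',.6,.68,-.17,-.09,.126,.138),('l2',.59,.69,-.27,-.16,.042,.053),('s',.6,.68,-.09,-.04,.08,.1)]:
  q=P[(P[:,0]>x0)&(P[:,0]<x1)&(P[:,1]>y0)&(P[:,1]<y1)&(P[:,2]>lo)&(P[:,2]<hi)]
  if len(q)>5: print(n,len(q),cv2.minEnclosingCircle(q[:,:2].astype(np.float32)),q[:,2].mean())
E
```

```text
[ 0.44915405 -0.21094183  0.17884124] [-0.37761291 -0.7004254  -0.61034607] 0.6916366413983004
969 ((0.4335794448852539, -0.2189989686012268), 0.0321505181491375)
s1 75 ((0.6395009160041809, -0.06451438367366791), 0.013099112547934055) 0.17562356737391555
m1 124 ((0.6404106616973877, -0.13056789338588715), 0.022383922711014748) 0.13166316158784588
l2 146 ((0.6412049531936646, -0.21364766359329224), 0.03254452720284462) 0.04822041323481615
s 18 ((0.6289107799530029, -0.0670580193400383), 0.014439284801483154) 0.09924859312049222
```

Large_1 is still in the fork. I go down and grip it.

Request:
play_rows --commands '[[[-0.017, -0.01, 0], [0, 0, 0]], [[-0.017, -0.01, -0.03], [0, 0, 0]], [[-0.017, -0.01, -0.06], [0, 0, 0]], [[-0.017, -0.01, -0.085], [0, 0, 0]], [[-0.017, -0.01, -0.105], [0, 0, 0]], [[-0.017, -0.01, -0.122], [0, 0, 0]], [[-0.017, -0.01, -0.131], [0, 0, 0]], [[-0.017, -0.01, -0.135], [0, 0, 0]], [[-0.017, -0.01, -0.135], [0, 0, 0]]]' --gripper 0.082

```text
time_s: 50.2
position: [0.4338, -0.2201, 0.0437]
tcp_rot: [[1.0, 0.0, -0.0], [0.0, -0.0, 1.0], [0.0, -1.0, -0.0]]
force: [1.1, 0.1, -0.6]
opening: 0.943
```

Request:
play_rows --commands '[[[0, 0, 0], [0, 0, 0]], [[0, 0, 0], [0, 0, 0]], [[0, 0, 0], [0, 0, 0]], [[0, 0, 0], [0, 0, 0]], [[0, 0, 0], [0, 0, 0]], [[0, 0, 0], [0, 0, 0]]]' --gripper 0.055

```text
time_s: 50.95
position: [0.4338, -0.2202, 0.0438]
tcp_rot: [[1.0, 0.001, 0.0], [-0.0, -0.001, 1.0], [0.001, -1.0, -0.001]]
force: [-0.2, -0.2, 4.2]
opening: 0.733
```

Request:
play_rows --commands '[[[0.01, 0.0005, 0.001], [0, 0, 0]], [[0.022, 0.001, 0.001], [0, 0, 0]], [[0.034, 0.0016, 0.001], [0, 0, 0]], [[0.046, 0.0022, 0.001], [0, 0, 0]], [[0.058, 0.0027, 0.001], [0, 0, 0]], [[0.07, 0.0033, 0.001], [0, 0, 0]], [[0.082, 0.0038, 0.001], [0, 0, 0]], [[0.085, 0.004, 0.001], [0, 0, 0]], [[0.085, 0.004, 0.03], [0, 0, 0]], [[0.085, 0.004, 0.06], [0, 0, 0]]]'

```text
time_s: 52.2
position: [0.5177, -0.2156, 0.1036]
tcp_rot: [[1.0, -0.002, 0.0], [-0.0, 0.001, 1.0], [-0.002, -1.0, 0.001]]
force: [0.2, -0.0, -0.8]
opening: 0.737
```

Request:
play_rows --commands '[[[0, 0, 0.03], [0, 0, 0]], [[0.02, 0, 0.04], [0, 0, 0]], [[0.05, 0, 0.04], [0, 0, 0]], [[0.08, 0, 0.04], [0, 0, 0]], [[0.105, 0, 0.04], [0, 0, 0]], [[0.122, 0, 0.04], [0, 0, 0]], [[0.122, 0, 0.04], [0, 0, 0]], [[0.122, 0, 0.04], [0, 0, 0]]]'

```text
time_s: 53.2
position: [0.6391, -0.2156, 0.143]
tcp_rot: [[1.0, -0.002, 0.0], [-0.0, 0.001, 1.0], [-0.002, -1.0, 0.001]]
force: [-0.9, -0.1, -1.5]
opening: 0.733
```

```bash
python3 - <<'E'
from h import *
s=read_state();print(s['position'],s['force'],s['opening'])
a=cap('wrist','w9');b=cap('scene')
P=cloud(a).reshape(-1,3)
for n,x0,x1,y0,y1,lo,hi in [('foot',.58,.70,-.26,-.16,.1,.11),('m1top',.6,.68,-.17,-.09,.126,.138)]:
  q=P[(P[:,0]>x0)&(P[:,0]<x1)&(P[:,1]>y0)&(P[:,1]<y1)&(P[:,2]>lo)&(P[:,2]<hi)]
  if len(q)>5:
    c,r=cv2.minEnclosingCircle(q[:,:2].astype(np.float32));print(n,len(q),np.array(c).round(4),round(r,4),q.min(0).round(4),q.max(0).round(4))
E
```

```text
[ 0.63909807 -0.21564649  0.14302648] [-0.93263475 -0.13199658 -1.51727616] 0.7326368623912972
foot 4189 [ 0.6383 -0.2111] 0.0394 [ 0.5989 -0.2444  0.1   ] [ 0.6776 -0.1744  0.11  ]
m1top 2729 [ 0.6394 -0.1301] 0.0221 [ 0.6176 -0.1518  0.126 ] [ 0.6611 -0.1083  0.1341]
```

Request:
play_rows --commands '[[[0, 0, -0.012], [0, 0, 0]], [[0, 0, -0.022], [0, 0, 0]], [[0, 0, -0.028], [0, 0, 0]], [[0, 0, -0.034], [0, 0, 0]], [[0, 0, -0.04], [0, 0, 0]], [[0, 0, -0.046], [0, 0, 0]], [[0, 0, -0.05], [0, 0, 0]], [[0, 0, -0.052], [0, 0, 0]], [[0, 0, -0.054], [0, 0, 0]], [[0, 0, -0.054], [0, 0, 0]]]'

```text
time_s: 54.55
position: [0.6405, -0.2159, 0.091]
tcp_rot: [[1.0, 0.0, -0.0], [0.0, -0.0, 1.0], [0.0, -1.0, -0.0]]
force: [-2.9, 1.1, 4.6]
opening: 0.735
```

Home (4.6 N of contact, height as expected). I release, withdraw clear, and check.

Request:
play_rows --commands '[[[0, 0, 0], [0, 0, 0]], [[0, 0, 0], [0, 0, 0]], [[0, 0, 0], [0, 0, 0]], [[0, 0, 0.03], [0, 0, 0]], [[0, 0, 0.08], [0, 0, 0]], [[0, 0, 0.13], [0, 0, 0]], [[-0.05, -0.02, 0.14], [0, 0, 0]], [[-0.1, -0.04, 0.14], [0, 0, 0]], [[-0.15, -0.06, 0.14], [0, 0, 0]], [[-0.2, -0.08, 0.14], [0, 0, 0]]]' --gripper 0.083

```text
time_s: 55.8
position: [0.4391, -0.2966, 0.2297]
tcp_rot: [[1.0, 0.001, -0.0], [0.0, -0.001, 1.0], [0.001, -1.0, -0.001]]
force: [0.7, -1.0, 0.7]
opening: 0.953
```

Request:
play_rows --commands '[[[0, 0, 0], [0, 0, 0]], [[0, 0, 0], [0, 0, 0]], [[0, 0, 0], [0, 0, 0]], [[0, 0, 0], [0, 0, 0]]]'

```text
time_s: 56.3
position: [0.4415, -0.2956, 0.2294]
tcp_rot: [[1.0, 0.0, -0.002], [0.002, -0.0, 1.0], [0.0, -1.0, -0.0]]
force: [-0.2, -0.3, 0.5]
opening: 0.954
```

```bash
python3 - <<'E'
from h import *
s=read_state();print(s['position'],s['force'],s['opening'])
b=cap('scene')
cv2.imwrite('pics/f.png',b['frame'][:,:,::-1])
P=cloud(cap('top'));np.set_printoptions(suppress=True)
print('eraser',P[228,184]);P=P.reshape(-1,3)
for n,x0,x1,y0,y1,lo,hi in [('s1 .176',.6,.68,-.09,-.03,.17,.182),('m1 .132',.6,.68,-.17,-.09,.126,.138),('l1 .084',.59,.69,-.27,-.16,.079,.09)]:
  q=P[(P[:,0]>x0)&(P[:,0]<x1)&(P[:,1]>y0)&(P[:,1]<y1)&(P[:,2]>lo)&(P[:,2]<hi)]
  if len(q)>5: print(n,len(q),cv2.minEnclosingCircle(q[:,:2].astype(np.float32)),np.median(q[:,2]))
E
```

```text
[ 0.44153266 -0.29555974  0.22941971] [-0.1652775  -0.30546783  0.45629304] 0.9537845371294299
eraser [0.44944446 0.16052269 0.01433036]
s1 .176 79 ((0.6394830942153931, -0.06443686783313751), 0.013149508275091648) 0.17671516178744218
m1 .132 124 ((0.6402066349983215, -0.13086101412773132), 0.022447502240538597) 0.13211025785965452
l1 .084 166 ((0.6410596966743469, -0.21491888165473938), 0.03242127224802971) 0.0841682992903689
```

View pics/f.png

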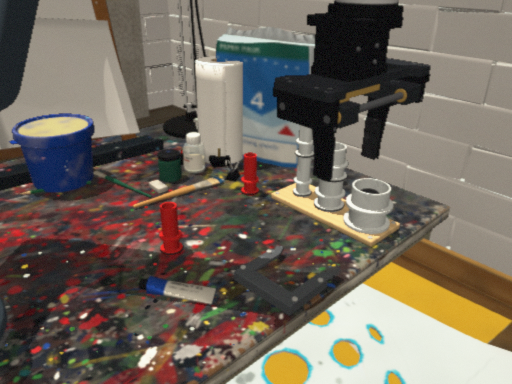

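The picture shows three stacks of two on the rack, around (303,165), (332,180) and (368,205). All tops are at the expected heights, the eraser hasn't moved, and the gripper is clear.

```bash
python3 -c "
from rig import *
print(hand_in())"
```

```text
the job is handed in; nothing more can be done
None
```

All six sleeves are on the rack, two on each spigot of their own size, and I handed the job in after about 56 s of the 208 s allowed. Both nests turned out to be complete. For each nest I:
- carried it by its medium sleeve into the parting fork;
- pulled out the small and then the medium;
- slid the large back out of the fork mouth.

Each sleeve was lowered until it touched, at 2.8 to 9 N.

**Last checks:**
- **Heights:** the top sleeves of the three stacks read 176.7, 132.1 and 84.2 mm, against 176, 132 and 84 mm expected.
- **Position:** the stacks read within about 3 mm of the first spigot measurements. The two camera views differ by 1–2 mm.
- **Bystanders:** the eraser reads where it started, to within about a millimetre, and the red and orange look-alikes were left alone.
- **Gripper:** it was open and clear of everything.

I saw no knock to either large sleeve, and no check failed.

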